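Tap the balm tin home under the display hood

ROBOT

A 7-joint arm with a two-finger parallel gripper is mounted at the origin on a cart in front of the work surface, level with it; the furniture and walls round the work are solid. World frame = base frame: x ahead of the robot, y to its left, z up, the work surface at z = 0. Lengths are in mm, angles in rad, forces in N, time in s.
With the tool pointing down it reaches from about 425 to 875 mm from the base axis. Payload 8.4 kg.
Tool frame: the origin (TCP) lies on the centre line of the jaws, within the pads' length; the fingertips stand 19 mm ahead of it and the grasp point (between the pads) is the TCP (env.tcp_to_tips is the distance from the TCP to the fingertips, in mm); z points along the fingers, y is the line along which they close (so a half turn about z gives the same grasp; the last joint's range is limited). The gripper opens to 87 mm and grips with 3 to 60 N. Pads are 19 mm wide; open, the fingers measure 117 mm over their backs; the gripper's body (75 mm by 190 mm) begins 51 mm behind the grasp point.
Start: joints at [-1.437, 0.333, 0.04, 1.465, -0.013, 1.343, -0.059], TCP at [149.96, 632.437, 241.546] pointing down, gripper open.
Joint ranges: [-2.58, 2.58], [-0.38, 2.09], [-1.3, 1.39], [0.25, 2.4], [-1.5, 4.64], [0.08, 2.09], [-2.65, 2.65]. Speed limits (rad/s): [2.22, 2.22, 2.79, 2.79, 3.14, 3.14, 3.14].

INTERFACE

Orientations are given as a rotation vector (axis times angle).
In Python, from rig import sensors, cams, workorder, env gives the robot as it stands.
- The arm moves only by the tool jog_arm, never from a script. Its argument "series" is a list of rows, each an object with "fingers": the closure, from 0 (fully open) to 1 (shut); "translation": the shift along the tool's x, y, z in m, a list of three; "rot": the turn, a rotation vector about the tool's x, y, z in rad, a list of three. In form: [{"fingers": fingers, "translation": [dx, dy, dz], "rot": [rx, ry, rz]}, ...]. A call has 1 to 10 rows; each row is the pose to reach, as a shift and turn from the pose commanded when the call began, along the tool's axes at that moment; what a row does not reach only later rows make up. A row lasts 1/12 s, in which the tool goes at most 41.7 mm and 7.16 degrees, less where a joint would pass 70% of its speed; a pose out of reach is approached as far as the arm can. A call with a gripper value outside its range is refused whole. The fingers move at their own pace and stop on an object; "newtons" is the grip in N (left out, the last holds). Time passes only in rows, so rows that repeat a pose let the fingers close. It gives the time, the measured TCP pose, the force, the opening and the grip force at its end, in the units of the state.
- sensors.state(): the state, without advancing time (a new reading comes with each control period).
- cams.grab_frame(name): name is "scene" or "top" or "wrist"; returns the picture (480x640x3 uint8, red, green, blue); there is no depth.
- cams.camera_model(name): a dict with "camera_matrix" (3x3 intrinsics, pixels), "extrinsics" (4x4, takes a point from world to camera coordinates); the wrist camera has in their place "hand_eye" (4x4, takes a point from camera to tool coordinates, whose origin is the TCP and whose axes are the flange's). Camera axes: x right, y up, looking along -z (the intrinsics and any distortion apply to the point x, -y, -z); pixel columns grow to the right and rows downward; lengths in mm; the calibration is good to about 2 mm. A picture is of the moment at which its call begins: read the wrist's pose just before it. camera_model takes no time and is no camera call.
- workorder.finish_job(): hands the job in; it is judged then, once.
The state is a dict: "time_s": time; "joint_pos": joint angles; "dq": joint speeds; "joint_torque": joint torques, N m; "position": TCP position; "tool_rot": TCP orientation; "wrist_force": force on the tool from outside, world axes, zero at the start; "wrist_torque": the same for the moment, N m; "gripper_width": finger opening in mm; "grasp_force": force on a finger pad.
Only numpy, scipy, OpenCV 4.12 (cv2) and the standard library are available. Lean on these libraries where they do the work, as an engineer would, in place of code of your own. Each camera call takes 0.05 s, during which the arm holds its last target. There are 200 camera calls.

TASK

In the wooden two-lane counter display, the white balm tin with the black lid stands proud of the hood. Pick up the wooden pusher by its handle and, with its blue felt nose, gently tap the tin along its lane until it is fully home against the stop hidden under the hood: use at least two short taps, about halfway with the first, drawing the nose a finger's width clear of the tin before the next. Do not touch the tin with the gripper or disturb the open glass candle in the other lane; finally stand the pusher upright on the table, clear of the display.

Things in the scene. Friction and masses are not known exactly. Their poses are not given: they have to be found in the camera images.
- display: Fixed light-wood two-lane display, 220 (x) x 160 (y) x 85 mm high. Origin: centre of its underside on the table; x along the lanes from open front to back, z up. Floor top at z = 10, x = -110 to 110. Lane centre lines at y = +38 and -38, each lane 68 mm wide; 8 mm walls, up to z = 24 in the open front. The hood covers x = -8 to 111, underside z = 76.
- stop_face (a point): Middle of the front face of the black rubber stop bar, 20 mm high, hidden under the hood across both lanes: at x = 80, y = 0, z = 20 mm in the display's frame, same axes. A tin that is home touches it, its centre then at x = 52 in the display's frame.
- tin: Loose white balm tin with a black lid, round, 41 mm high, 59 mm across the lid, 57 mm across the body (the lower 30 mm). Origin: centre of its underside, z up. It stands on the floor of one of the two lanes, either one, near the lane's centre line and in front of the hood; 0.07 to 0.13 kg, slides with 0.5 to 1.5 N.
- glass: Loose open glass candle, clear tumbler with pale wax and no lid, round, 60 mm across, 60 mm high. Origin: centre of its underside. It stands in the other lane and stays there.
- pusher: Loose wooden pusher, L-shaped, 0.16 kg, standing on the table left of the display. Origin: on the underside of its foot, directly below the handle's centre; x axis towards the nose, z up along the handle. Foot 34 mm wide (y) and 22 mm high, from x = -30 to the nose face at x = 85. Upright dark square handle 26 x 26 mm, from the foot up to z = 130.
- pusher_nose (a point): Centre of the pusher's flat blue felt nose face: at x = 85, y = 0, z = 11 mm in the pusher's frame, same axes.

How it is judged (in metres and radians):
On the way, in this order (a step that is already met when the one before it is completed fails the run):
1. the pusher's nose has tapped the tin at least 8 mm along (distance of tin from where it was at the start of the episode above 0.008 m and contact force between pusher and tin above 0.05 N).
2. the nose is drawn at least 5 mm clear of the tin, which rests still more than 8 mm short of home (horizontal distance between pusher_nose and tin above 0.0345 m and x of tin in the frame of display below 0.044 m and linear speed of tin below 0.02 m/s), for 0.1 s.
3. a further tap of the pusher has brought the tin home against the stop (x of tin in the frame of display above 0.042 m and contact force between pusher and tin above 0.05 N).
At the end, for the whole second after the job is handed in: The tin stands upright and still, its centre within 10 mm of home (against the hidden stop); the glass candle is within 10 mm of where it was; the pusher stands upright and still with its foot on the table (within 5 mm), touching no part of the display (x of tin in the frame of display between 0.042 and 0.058 m and angle between tin's own z axis and vertical below 0.17 rad and linear speed of each of tin, pusher below 0.02 m/s and angle between pusher's own z axis and vertical below 0.1 rad and height (world z) of pusher between -0.005 and 0.005 m and contact force between pusher and display below 0.1 N and distance of glass from where it was at the start of the episode below 0.01 m).
It fails at once if the gripper touches the tin (contact force between the fingers and tin above 0.3 N).
It fails at once if the tin is rammed: more than 40 N between pusher and tin (contact force between pusher and tin above 40 N).
It fails at once if the tin is knocked along faster than 0.4 m/s (linear speed of tin above 0.4 m/s).
It fails at once if the tin tips over (angle between tin's own z axis and vertical above 0.5 rad).
It fails at once if the glass candle is moved more than 15 mm or tipped (distance of glass from where it was at the start of the episode above 0.015 m or angle between glass's own z axis and vertical above 0.3 rad).
It also fails if it takes over 48 s, if anything falls off the work surface, if the arm or the gripper's body presses on something with over 40 N, if the wrist force passes 120 N, or if a joint passes its speed limit or range.

## Working session

There is one attempt and no reset: what is moved stays moved. The work goes in short steps, Python scripts to look and compute and a tool call to move; the robot and the scene stay as the last step left them, time stands still between calls to the robot, and variables do not carry over. Pictures are saved under pics/ and viewed, at most 10 in all, crops included, and the job is handed in when it is done.

Besides the shell and the picture viewer there is one more tool, called after ">>>" as name(argument=value, ...) on one line, values as JSON. jog_arm: Moves the arm, as the interface text tells. Its arguments: {"type":"object","properties":{"series":{"type":"array","items":{"type":"object","properties":{"fingers":{"type":"number"},"translation":{"type":"array","items":{"type":"number"}},"rot":{"type":"array","items":{"type":"number"}}}}},"newtons":{"type":"number"}},"required":["series"]}

```bash
mkdir -p pics; ls; python3 - <<'E'
from rig import sensors,cams,env
import cv2,json
s=sensors.state();print(s)
for n in("top","scene"):
    cv2.imwrite(f"pics/{n}0.png",cams.grab_frame(n)[:,:,::-1])
    print(cams.camera_model(n))
print(cams.camera_model("wrist"))
E
```

```text
pics
{'time_s': 0.0, 'joint_pos': array([-1.4372272 ,  0.33392363,  0.03988591,  1.46627416, -0.01339096,
        1.3432712 , -0.05850622]), 'dq': array([-0.00215893,  0.000947  , -0.00042766,  0.00094546, -0.00113222,
       -0.00016175,  0.0012687 ]), 'joint_torque': array([-2.30419691e-04, -6.56346130e+01,  1.33490056e+00, -4.03796160e+01,
       -5.96863450e-02,  4.47146664e-02,  1.18815988e-04]), 'position': array([149.8746642 , 632.04253096, 240.64976755]), 'tool_rot': array([-3.64851704e-01, -3.12026853e+00,  2.52748102e-03]), 'wrist_force': array([ 0.52890653, -0.05294113, -0.30395856]), 'wrist_torque': array([-0.04220059, -0.02998865,  0.01328138]), 'grasp_force': 0.0, 'gripper_width': 86.81706654139333}
{'camera_matrix': array([[614.51410026,   0.        , 314.13328222],
       [  0.        , 614.51410026, 239.64066792],
       [  0.        ,   0.        ,   1.        ]]), 'extrinsics': array([[ 1.92708389e-03, -9.99799358e-01, -1.99381743e-02,
         2.07676549e+02],
       [ 9.81130443e-01, -1.96446025e-03,  1.93336998e-01,
        -5.75451115e+02],
       [-1.93337374e
[... 507 characters left out ...]
,
       [-4.31702403e-01, -4.57935524e-01,  7.77128104e-01,
        -5.56106448e+02],
       [ 0.00000000e+00,  0.00000000e+00,  0.00000000e+00,
         1.00000000e+00]])}
{'camera_matrix': array([[360.43181044,   0.        , 319.59790815],
       [  0.        , 360.43181044, 232.85321631],
       [  0.        ,   0.        ,   1.        ]]), 'hand_eye': array([[-9.93293891e-05,  9.57239593e-01,  2.89296303e-01,
         7.89519185e+01],
       [ 9.99999863e-01, -5.36492145e-05,  5.20865722e-04,
         1.07648756e+00],
       [ 5.14113811e-04,  2.89296315e-01, -9.57239457e-01,
        -1.42716921e+02],
       [ 0.00000000e+00,  0.00000000e+00,  0.00000000e+00,
         1.00000000e+00]])}
```

View pics/top0.png

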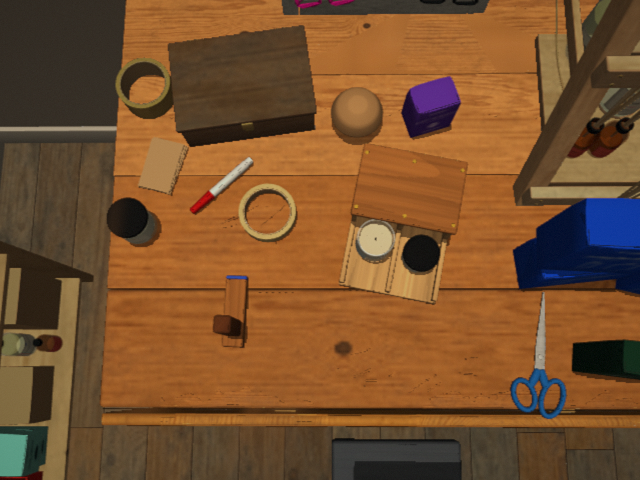

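View pics/scene0.png

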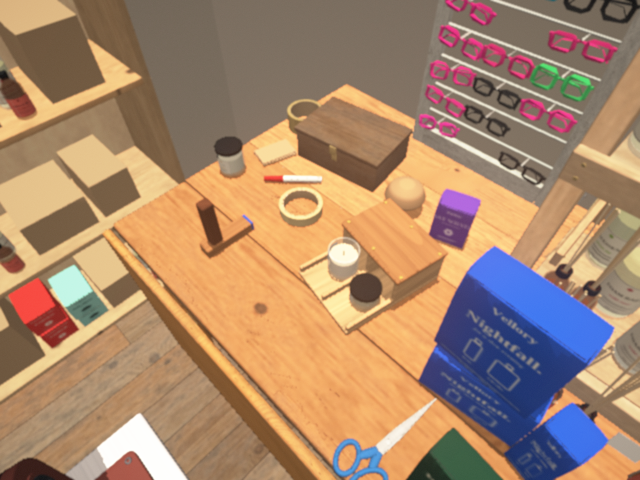

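The top view shows the pusher with its nose at about (237,277) and handle top at (226,325). The tin lid is at (421,253), in the right lane. The glass is at (376,240), and the hood corners are roughly (365,145), (467,162), (456,232) and (352,213). The scene view agrees. I'll measure these next.

```bash
cat > h.py <<'E'
import numpy as np,cv2
from rig import sensors,cams
from scipy.spatial.transform import Rotation as R
def cam(n,s=None):
    m=cams.camera_model(n);K=m["camera_matrix"]
    if n=="wrist":
        T=np.eye(4);T[:3,:3]=R.from_rotvec(s["tool_rot"]).as_matrix();T[:3,3]=s["position"]
        C=T@m["hand_eye"]
    else: C=np.linalg.inv(m["extrinsics"])
    return K,C
def ray(c,uv,z):
    K,C=c;u,v=uv
    d=C[:3,:3]@np.array([(u-K[0,2])/K[0,0],-(v-K[1,2])/K[1,1],-1]);o=C[:3,3]
    return (o+d*(z-o[2])/d[2]).round(1)
def proj(c,p):
    K,C=c;q=C[:3,:3].T@(np.array(p)-C[:3,3]);q=K@[q[0],-q[1],-q[2]];return (q[:2]/q[2]).round(1)
def blobs(mask,x0,y0,x1,y1,mn=20):
    m=np.zeros_like(mask);m[y0:y1,x0:x1]=mask[y0:y1,x0:x1]
    cs=[c for c in cv2.findContours(m,cv2.RETR_EXTERNAL,cv2.CHAIN_APPROX_NONE)[0] if cv2.contourArea(c)>=mn]
    return sorted(cs,key=cv2.contourArea,reverse=True)
E
python3 - <<'E'
from h import *
im=cv2.imread("pics/top0.png");hsv=cv2.cvtColor(im,cv2.COLOR_BGR2HSV);c=cam("top")
b=blobs(cv2.inRange(hsv,(105,80,40),(130,255,255)),200,260,260,300,5)
for k in b: 
    r=cv2.minAreaRect(k);print("felt",r,ray(c,r[0],18))
b=blobs(cv2.inRange(hsv,(0,0,0),(180,255,60)),395,225,450,280)
for k in b[:2]:
    e=cv2.minEnclosingCircle(k);print("lid",e,ray(c,e[0],51))
b=blobs(cv2.inRange(hsv,(0,0,0),(180,255,105)),205,300,250,345)
for k in b[:3]: print("handle",cv2.minAreaRect(k),cv2.boundingRect(k))
print("hood",[ray(c,p,85) for p in [(365,145),(467,162),(456,232),(352,213)]])
print("front z24",[ray(c,p,10) for p in [(340,285),(438,300)]])
cr=cv2.resize(im[130:360,200:480],None,fx=2.8,fy=2.6,interpolation=cv2.INTER_CUBIC)
cv2.imwrite("pics/c1.png",cr)
E
```

```text
felt ((236.5, 277.0), (2.0, 19.0), 90.0) [521.5 335.1  18. ]
lid ((420.6676025390625, 253.1890106201172), 19.05272674560547) [554.7  39.4  51. ]
handle ((229.8157501220703, 321.5271911621094), (33.448089599609375, 44.17546844482422), 1.9091522693634033) (213, 300, 35, 45)
hood [array([722.6, 126.9,  85. ]), array([693.8, -32.3,  85. ]), array([581.7, -10.4,  85. ]), array([612.1, 148.6,  85. ])]
front z24 [array([509.3, 166.2,  10. ]), array([484.7,   7.4,  10. ])]
```

View pics/c1.png

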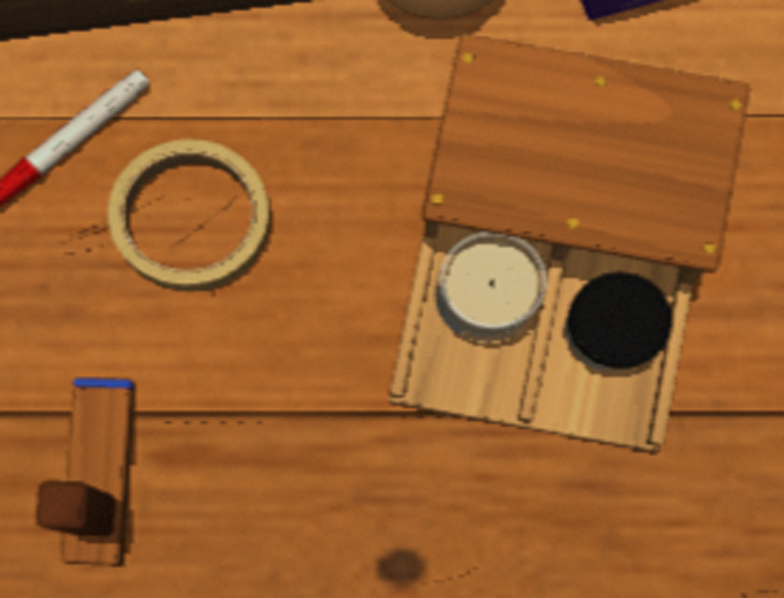

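The crop gives sharper corners: the hood at crop (461,36), (750,84), (717,270), (424,220), the front base corners at (390,402), (655,450), and the handle top centred near (62,505). I'll fit a 2D rigid pose through these.

```bash
cat >> h.py <<'E'
def fit2(model,meas):
    m=np.array(model,float);w=np.array(meas)[:,:2];a=m-m.mean(0);b=w-w.mean(0)
    th=np.arctan2((a[:,0]*b[:,1]-a[:,1]*b[:,0]).sum(),(a*b).sum())
    Q=np.array([[np.cos(th),-np.sin(th)],[np.sin(th),np.cos(th)]]);t=w.mean(0)-Q@m.mean(0)
    return th,t,(w-t)@Q-m
E
python3 - <<'E'
from h import *
c=cam("top");P=lambda x,y:(200+(x+.5)/2.8-.5,130+(y+.5)/2.6-.5)
hood=[ray(c,P(*p),85) for p in [(461,36),(750,84),(717,270),(424,220)]]
fr=[ray(c,P(*p),0) for p in [(390,404),(656,452)]]
th,t,e=fit2([(111,80),(111,-80),(-8,-80),(-8,80),(-110,80),(-110,-80)],hood+fr)
print("display",np.degrees(th),t,e.round(1))
Q=np.array([[np.cos(th),-np.sin(th)],[np.sin(th),np.cos(th)]])
inD=lambda p:(np.array(p)[:2]-t)@Q
print("tin in D",inD(ray(c,(420.67,253.19),51)))
print("glass in D",inD(ray(c,P(492,284),70)))
f=ray(c,(236.5,277),20);h=ray(c,P(62,505),130);r0=ray(c,P(64,562),22);r1=ray(c,P(122,565),22)
print("felt",f,"handle",h,[ray(c,P(*q),130) for q in [(40,482),(85,484),(83,528),(38,528)]],"rear",r0,r1, "noseL/R",ray(c,P(74,384),22),ray(c,P(133,385),22))
s=cam("scene"); print(proj(s,h),proj(s,f),[proj(s,list(t+Q@np.array(q))+[85]) for q in[(-8,-80),(-8,80),(111,80)]])
E
```

```text
display -11.124998208219777 [602.00615334  68.7164498 ] [[-1.8  1.9]
 [-1.3 -2.3]
 [ 0.9 -1.5]
 [ 0.2  1.3]
 [ 0.9 -0.6]
 [ 1.1  1.2]]
tin in D [-40.76059167 -37.89327828]
glass in D [-35.71402667  36.98757496]
felt [521.2 334.8  20. ] handle [438.9 337.8 130. ] [array([451.5, 349.5, 130. ]), array([450.4, 326.4, 130. ]), array([426.5, 326.7, 130. ]), array([426.4, 349.6, 130. ])] rear [410.6 353.9  22. ] [408.8 320.8  22. ] noseL/R [520.3 351.4  22. ] [519.7 317.1  22. ]
[203.8 204.1] [247.7 220.1] [array([397.2, 283.8]), array([341.7, 224.4]), array([390.5, 198.5])]
```

The display is at (602, 69) with yaw -11.1°, and the tin is at lane x ≈ -41, y ≈ -38. The pusher handle is at about (437.5, 337) with yaw ≈ -1.3°. First move: above the handle.

```bash
cat >> h.py <<'E'
def D(x,y): # display -> world
    a=np.radians(-11.1);return np.array([602+np.cos(a)*x-np.sin(a)*y,68.7+np.sin(a)*x+np.cos(a)*y])
def delta(x,y,z,yawdeg):
    s=sensors.state();A=R.from_rotvec(s["tool_rot"]);a=np.radians(yawdeg);c,n=np.cos(a),np.sin(a)
    B=R.from_matrix(np.array([[-c,-n,0],[-n,c,0],[0,0,-1]]))
    print("tr",(A.inv().apply(np.array([x,y,z])-s["position"])/1000).round(4),"rot",(A.inv()*B).as_rotvec().round(4),"t",s["time_s"])
E
python3 -c "
from h import *
delta(437.5,337.3,215,-1.3)"
```

```text
tr [-0.3478 -0.2204  0.0261] rot [-1.400e-03 -1.000e-04 -2.102e-01] t 0.1
```

>>> jog_arm(series=[{"fingers":0,"translation":[-0.348,-0.22,0.026],"rot":[0,0,-0.21]},{"fingers":0,"translation":[-0.348,-0.22,0.026],"rot":[0,0,-0.21]},{"fingers":0,"translation":[-0.348,-0.22,0.026],"rot":[0,0,-0.21]},{"fingers":0,"translation":[-0.348,-0.22,0.026],"rot":[0,0,-0.21]},{"fingers":0,"translation":[-0.348,-0.22,0.026],"rot":[0,0,-0.21]},{"fingers":0,"translation":[-0.348,-0.22,0.026],"rot":[0,0,-0.21]},{"fingers":0,"translation":[-0.348,-0.22,0.026],"rot":[0,0,-0.21]},{"fingers":0,"translation":[-0.348,-0.22,0.026],"rot":[0,0,-0.21]},{"fingers":0,"translation":[-0.348,-0.22,0.026],"rot":[0,0,-0.21]},{"fingers":0,"translation":[-0.348,-0.22,0.026],"rot":[0,0,-0.21]}])

```text
time_s: 0.93
position: [439.2, 335.6, 215.3]
tool_rot: [0.038, 3.141, -0.001]
wrist_force: [1.2, 1.0, 0.2]
gripper_width: 87.2
grasp_force: 0.0
```

```bash
python3 - <<'E'
from h import *
s=sensors.state();cv2.imwrite("pics/w1.png",cams.grab_frame("wrist")[:,:,::-1])
print(s["position"],[proj(cam("wrist",s),(437.5,337.3,z)) for z in(130,)],proj(cam("wrist",s),(521,334.8,20)))
delta(437.5,337.3,105,-1.3)
E
```

```text
[439.24826161 335.57363267 215.32427535] [array([321. , 244.4])] [320.1 287.3]
tr [0.0078 0.0087 0.11  ] rot [-0.0034  0.0024 -0.0095] t 0.9833
```

View pics/w1.png

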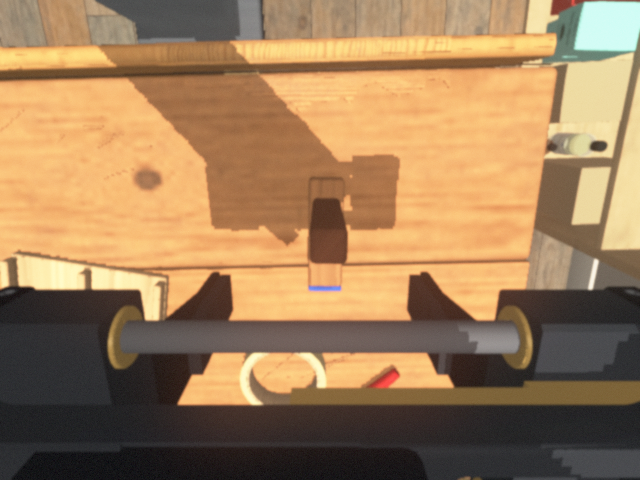

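The wrist view shows the handle top at about (328,248) and the felt at (324,288), some 4–7 px right of prediction, but the arm was still settling. I'll hold, then re-measure.

>>> jog_arm(series=[{"fingers":0,"translation":[0,0,0],"rot":[0,0,0]},{"fingers":0,"translation":[0,0,0],"rot":[0,0,0]},{"fingers":0,"translation":[0,0,0],"rot":[0,0,0]},{"fingers":0,"translation":[0,0,0],"rot":[0,0,0]}])

```text
time_s: 1.32
position: [436.6, 339.5, 215.4]
tool_rot: [-0.032, -3.141, -0.0]
wrist_force: [-0.4, -1.0, -0.2]
gripper_width: 87.0
grasp_force: 0.0
```

```bash
python3 - <<'E'
from h import *
s=sensors.state();im=cams.grab_frame("wrist")[:,:,::-1].copy();cv2.imwrite("pics/w2.png",im)
c=cam("wrist",s);print(s["position"],s["tool_rot"])
print(proj(c,(437.5,337.3,130)),proj(c,(521,334.8,20)))
hsv=cv2.cvtColor(im,cv2.COLOR_BGR2HSV)
for k in blobs(cv2.inRange(hsv,(105,100,60),(130,255,255)),290,260,360,310,5): r=cv2.minAreaRect(k);print("felt",r,ray(c,r[0],15))
for v in(225,235,240,245,250,255,260,265):
    g=im[v,295:365].max(1);i=np.where(g<85)[0]+295;print(v,i.min() if len(i) else 0,i.max() if len(i) else 0,end="; ")
delta(437.5,337.3,105,-1.3)
E
```

```text
[436.61684856 339.48160542 215.41821893] [-3.17312106e-02 -3.14092600e+00 -1.57480250e-04]
[315.2 248.3] [316.  289.8]
felt ((320.5, 290.5), (3.0, 29.0), 90.0) [524.4 339.4  15. ]
225 309 309; 235 0 0; 240 0 0; 245 0 0; 250 0 0; 255 0 0; 260 0 0; 265 0 0; tr [-0.0008 -0.0021  0.1105] rot [ 0.0001 -0.0003  0.0024] t 1.3667
```

>>> jog_arm(series=[{"fingers":0,"translation":[-0.001,0,0.02],"rot":[0,0,0]},{"fingers":0,"translation":[-0.001,0,0.045],"rot":[0,0,0]},{"fingers":0,"translation":[-0.001,0,0.07],"rot":[0,0,0]},{"fingers":0,"translation":[-0.001,0,0.09],"rot":[0,0,0]},{"fingers":0,"translation":[-0.001,0,0.105],"rot":[0,0,0]},{"fingers":0,"translation":[-0.001,0,0.11],"rot":[0,0,0]},{"fingers":0,"translation":[-0.001,0,0.11],"rot":[0,0,0]},{"fingers":0.5,"translation":[-0.001,0,0.11],"rot":[0,0,0]},{"fingers":0.6,"translation":[-0.001,0,0.11],"rot":[0,0,0]},{"fingers":0.65,"translation":[-0.001,0,0.11],"rot":[0,0,0]}], newtons=30)

```text
time_s: 2.2
position: [439.3, 338.7, 106.8]
tool_rot: [0.036, 3.14, 0.002]
wrist_force: [0.5, -0.9, -0.4]
gripper_width: 74.3
grasp_force: 0.0
```

>>> jog_arm(series=[{"fingers":0.75,"translation":[0,0,0],"rot":[0,0,0]},{"fingers":0.85,"translation":[0,0,0],"rot":[0,0,0]},{"fingers":1,"translation":[0,0,0],"rot":[0,0,0]},{"fingers":1,"translation":[0,0,0],"rot":[0,0,0]},{"fingers":1,"translation":[0,0,0],"rot":[0,0,0]},{"fingers":1,"translation":[0,0,0],"rot":[0,0,0]}])

```text
time_s: 2.7
position: [438.8, 338.0, 105.6]
tool_rot: [-0.036, -3.141, 0.0]
wrist_force: [-0.2, -0.4, -0.0]
gripper_width: 35.0
grasp_force: 0.0
```

>>> jog_arm(series=[{"fingers":1,"translation":[0,0,0],"rot":[0,0,0]},{"fingers":1,"translation":[0,0,0],"rot":[0,0,0]},{"fingers":1,"translation":[0,0,0],"rot":[0,0,0]},{"fingers":1,"translation":[0,0,0],"rot":[0,0,0]},{"fingers":1,"translation":[0,0,0],"rot":[0,0,0]},{"fingers":1,"translation":[0,0,0],"rot":[0,0,0]}])

```text
time_s: 3.2
position: [438.8, 338.1, 105.5]
tool_rot: [-0.036, -3.141, 0.0]
wrist_force: [0.5, 1.3, -1.0]
gripper_width: 25.8
grasp_force: 30.0
```

>>> jog_arm(series=[{"fingers":1,"translation":[0,0,-0.01],"rot":[0,0,0]},{"fingers":1,"translation":[0,0,-0.025],"rot":[0,0,0]},{"fingers":1,"translation":[0,0,-0.04],"rot":[0,0,0]},{"fingers":1,"translation":[0,0,-0.05],"rot":[0,0,0]},{"fingers":1,"translation":[0,0,-0.058],"rot":[0,0,0]},{"fingers":1,"translation":[0,0,-0.06],"rot":[0,0,0]},{"fingers":1,"translation":[0,0,-0.06],"rot":[0,0,0]},{"fingers":1,"translation":[0,0,-0.06],"rot":[0,0,0]},{"fingers":1,"translation":[0,0,-0.06],"rot":[0,0,0]}])

```text
time_s: 3.95
position: [438.4, 337.8, 164.7]
tool_rot: [-0.036, -3.14, 0.002]
wrist_force: [-0.2, -0.0, -1.5]
gripper_width: 25.9
grasp_force: 30.0
```

```bash
python3 - <<'E'
from h import *
s=sensors.state();im=cams.grab_frame("wrist")[:,:,::-1].copy();cv2.imwrite("pics/w3.png",im)
c=cam("wrist",s);print(s["position"],s["tool_rot"],s["gripper_width"])
hsv=cv2.cvtColor(im,cv2.COLOR_BGR2HSV)
for k in blobs(cv2.inRange(hsv,(105,100,60),(130,255,255)),200,180,440,320,5): r=cv2.minAreaRect(k);print("felt",r,ray(c,r[0],s["position"][2]-105.5+15)-s["position"])
t=cams.grab_frame("top")[:,:,::-1].copy();cv2.imwrite("pics/t3.png",t);sc=cams.grab_frame("scene")[:,:,::-1].copy()
hsv=cv2.cvtColor(t,cv2.COLOR_BGR2HSV)
for k in blobs(cv2.inRange(hsv,(105,80,40),(130,255,255)),180,230,280,300,5): r=cv2.minAreaRect(k);print("felt top",r,ray(cam("top"),r[0],s["position"][2]-105.5+20)-s["position"])
a=im[150:320,200:440];b=sc[140:300,130:370]
cv2.imwrite("pics/c3.png",np.vstack([cv2.resize(a,(560,300)),cv2.resize(b,(560,300))]))
p=D(-164,-38);print(p);delta(*p,165,-11.1)
E
```

```text
[438.39521073 337.75333927 164.72251066] [-3.57200985e-02 -3.14041902e+00  1.61108651e-03] 25.869729976093268
felt top ((232.5, 272.0), (2.0, 21.0), 90.0) [ 82.60478927  -5.35333927 -85.52251066]
[433.75216838  62.98448128]
tr [-1.500e-03 -2.749e-01  2.000e-04] rot [-0.0009 -0.0007  0.171 ] t 4.1
```

View pics/c3.png

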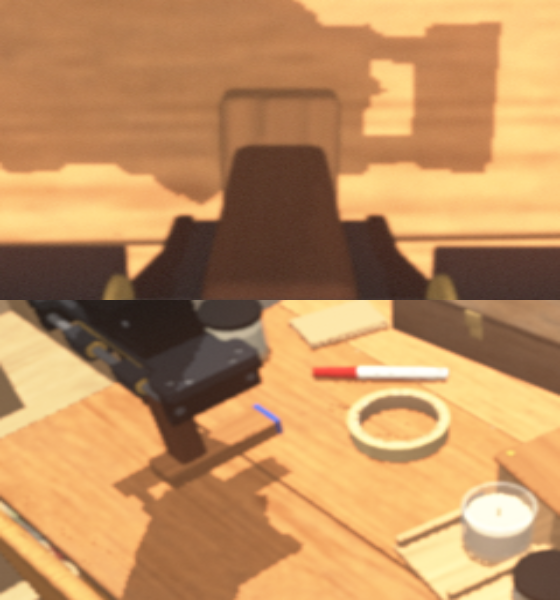

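The pusher is held upright and level, with the felt about 84 mm ahead of the TCP. Next I'll carry it to the lane entrance.

>>> jog_arm(series=[{"fingers":1,"translation":[0,-0.015,0],"rot":[0,0,0.02]},{"fingers":1,"translation":[-0.001,-0.045,0],"rot":[0,0,0.04]},{"fingers":1,"translation":[-0.001,-0.08,0],"rot":[0,0,0.06]},{"fingers":1,"translation":[-0.001,-0.12,0],"rot":[0,0,0.09]},{"fingers":1,"translation":[-0.001,-0.16,0],"rot":[0,0,0.11]},{"fingers":1,"translation":[-0.001,-0.195,0],"rot":[0,0,0.13]},{"fingers":1,"translation":[-0.001,-0.23,0],"rot":[0,0,0.15]},{"fingers":1,"translation":[-0.001,-0.255,0],"rot":[0,0,0.165]},{"fingers":1,"translation":[-0.001,-0.27,0],"rot":[0,0,0.171]},{"fingers":1,"translation":[-0.001,-0.275,0],"rot":[0,0,0.171]}])

```text
time_s: 4.93
position: [433.3, 60.5, 165.6]
tool_rot: [-0.31, -3.126, -0.0]
wrist_force: [0.5, -0.3, -2.0]
gripper_width: 26.1
grasp_force: 30.0
```

>>> jog_arm(series=[{"fingers":1,"translation":[0,0,0],"rot":[0,0,0]},{"fingers":1,"translation":[0,0,0],"rot":[0,0,0]},{"fingers":1,"translation":[0,0,0],"rot":[0,0,0]},{"fingers":1,"translation":[0,0,0],"rot":[0,0,0]}])

```text
time_s: 5.27
position: [433.6, 64.5, 165.5]
tool_rot: [-0.3, -3.127, 0.001]
wrist_force: [-0.4, -0.1, -2.0]
gripper_width: 25.9
grasp_force: 30.0
```

```bash
python3 - <<'E'
from h import *
s=sensors.state();z=s["position"][2]
t=cams.grab_frame("top")[:,:,::-1].copy();sc=cams.grab_frame("scene")[:,:,::-1].copy()
hsv=cv2.cvtColor(t,cv2.COLOR_BGR2HSV);c=cam("top");print(s["position"],s["tool_rot"])
inD=lambda p:R.from_euler("z",11.1,degrees=True).apply(np.array(p)-[602,68.7,0]).round(1)
print("tcp D",inD(s["position"]))
for k in blobs(cv2.inRange(hsv,(105,80,40),(130,255,255)),380,200,460,320,5): r=cv2.minAreaRect(k);print("felt top",r,inD(ray(c,r[0],z-105.5+20)))
a=t[170:350,320:500];b=sc[220:370,250:450]
cv2.imwrite("pics/c4.png",np.hstack([cv2.resize(a,(400,400)),cv2.resize(b,(400,400))]))
p=D(-164,-38);delta(*p,119.5,-11.1)
E
```

```text
[433.55838874  64.48284159 165.45080171] [-3.00175553e-01 -3.12710682e+00  5.78424897e-04]
tcp D [-164.5  -36.6  165.5]
tr [-0.0004 -0.001   0.0459] rot [-0.0004 -0.0002  0.0016] t 5.3667
```

View pics/c4.png

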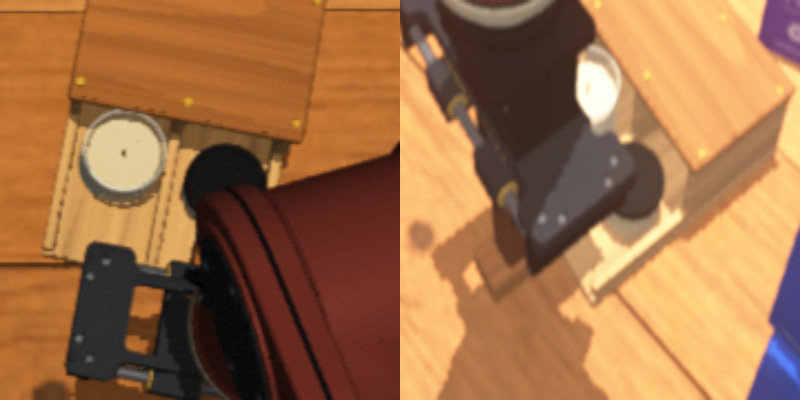

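The top and scene views show the tin and glass undisturbed, with the gripper over the lane entrance and the nose hidden under the gripper. I'll descend so that the foot is about 4 mm above the lane floor.

>>> jog_arm(series=[{"fingers":1,"translation":[0,-0.001,0.006],"rot":[0,0,0]},{"fingers":1,"translation":[0,-0.001,0.014],"rot":[0,0,0]},{"fingers":1,"translation":[0,-0.001,0.022],"rot":[0,0,0]},{"fingers":1,"translation":[0,-0.001,0.03],"rot":[0,0,0]},{"fingers":1,"translation":[0,-0.001,0.037],"rot":[0,0,0]},{"fingers":1,"translation":[0,-0.001,0.042],"rot":[0,0,0]},{"fingers":1,"translation":[0,-0.001,0.045],"rot":[0,0,0]},{"fingers":1,"translation":[0,-0.001,0.046],"rot":[0,0,0]},{"fingers":1,"translation":[0,-0.001,0.046],"rot":[0,0,0]},{"fingers":1,"translation":[0,-0.001,0.046],"rot":[0,0,0]}])

```text
time_s: 6.2
position: [433.5, 62.2, 119.8]
tool_rot: [0.304, 3.127, 0.0]
wrist_force: [0.5, -0.6, -1.9]
gripper_width: 26.0
grasp_force: 30.0
```

>>> jog_arm(series=[{"fingers":1,"translation":[-0.004,0,0],"rot":[0,0,0]},{"fingers":1,"translation":[-0.01,0,0],"rot":[0,0,0]},{"fingers":1,"translation":[-0.016,0,0],"rot":[0,0,0]},{"fingers":1,"translation":[-0.022,0,0],"rot":[0,0,0]},{"fingers":1,"translation":[-0.028,0,0],"rot":[0,0,0]},{"fingers":1,"translation":[-0.034,0,0],"rot":[0,0,0]},{"fingers":1,"translation":[-0.04,0,0],"rot":[0,0,0]},{"fingers":1,"translation":[-0.046,0,0],"rot":[0,0,0]},{"fingers":1,"translation":[-0.052,0,0],"rot":[0,0,0]},{"fingers":1,"translation":[-0.056,0,0],"rot":[0,0,0]}])

```text
time_s: 7.03
position: [489.1, 51.2, 119.5]
tool_rot: [0.304, 3.127, -0.0]
wrist_force: [-0.6, 0.3, -2.1]
gripper_width: 25.7
grasp_force: 30.0
```

```bash
python3 - <<'E'
from h import *
s=sensors.state()
t=cams.grab_frame("top")[:,:,::-1].copy();sc=cams.grab_frame("scene")[:,:,::-1].copy();w=cams.grab_frame("wrist")[:,:,::-1].copy()
inD=lambda p:R.from_euler("z",11.1,degrees=True).apply(np.array(p)-[602,68.7,0]).round(1)
print("tcp D",inD(s["position"]),s["wrist_force"])
a=t[170:350,320:500];b=sc[200:350,270:470]
cv2.imwrite("pics/c5.png",np.hstack([cv2.resize(a,(400,400)),cv2.resize(b,(400,400))]));cv2.imwrite("pics/w5.png",w)
E
```

```text
tcp D [-107.4  -38.9  119.5] [-0.61396233  0.29853051 -2.11092399]
```

View pics/c5.png

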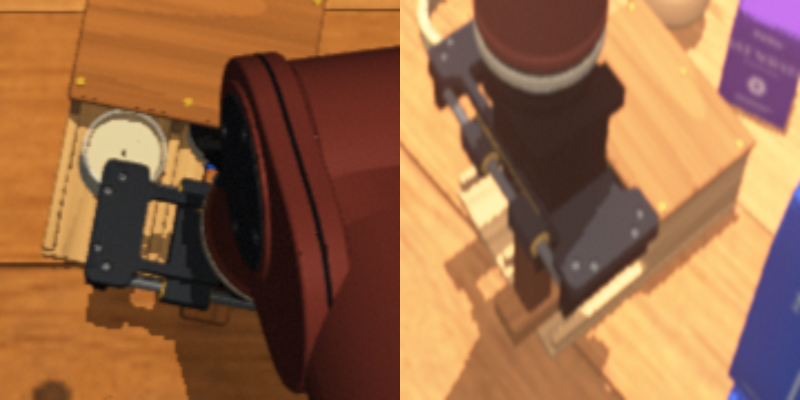

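The top view shows a spot of blue felt at crop (210,167), right behind the tin's lid edge, which is now going under the hood. The glass hasn't moved. I'll draw back about 22 mm.

>>> jog_arm(series=[{"fingers":1,"translation":[0.004,0,0],"rot":[0,0,0]},{"fingers":1,"translation":[0.01,0,0],"rot":[0,0,0]},{"fingers":1,"translation":[0.017,0,0],"rot":[0,0,0]},{"fingers":1,"translation":[0.022,0,0],"rot":[0,0,0]},{"fingers":1,"translation":[0.022,0,0],"rot":[0,0,0]},{"fingers":1,"translation":[0.022,0,0],"rot":[0,0,0]},{"fingers":1,"translation":[0.022,0,0],"rot":[0,0,0]},{"fingers":1,"translation":[0.022,0,0],"rot":[0,0,0]}])

```text
time_s: 7.85
position: [467.0, 55.6, 119.7]
tool_rot: [0.304, 3.126, 0.0]
wrist_force: [0.0, -0.1, -1.1]
gripper_width: 25.7
grasp_force: 30.0
```

```bash
python3 - <<'E'
from h import *
s=sensors.state()
t=cams.grab_frame("top")[:,:,::-1].copy()
inD=lambda p:R.from_euler("z",11.1,degrees=True).apply(np.array(p)-[602,68.7,0]).round(1)
print("tcp D",inD(s["position"]),s["wrist_force"])
cv2.imwrite("pics/c6.png",cv2.resize(t[200:280,360:460],(800,600),interpolation=cv2.INTER_CUBIC))
c=cam("top");print("lid near edge at tin x=5",proj(c,[*D(5-29.5,-38),51]),"felt top",proj(c,[*D(-45,-38),36]))
E
```

```text
tcp D [-130.   -38.9  119.7] [ 6.84511685e-04 -5.01505264e-02 -1.13650634e+00]
lid near edge at tin x=5 [422.4 243.3] felt top [418.9 257.4]
```

View pics/c6.png

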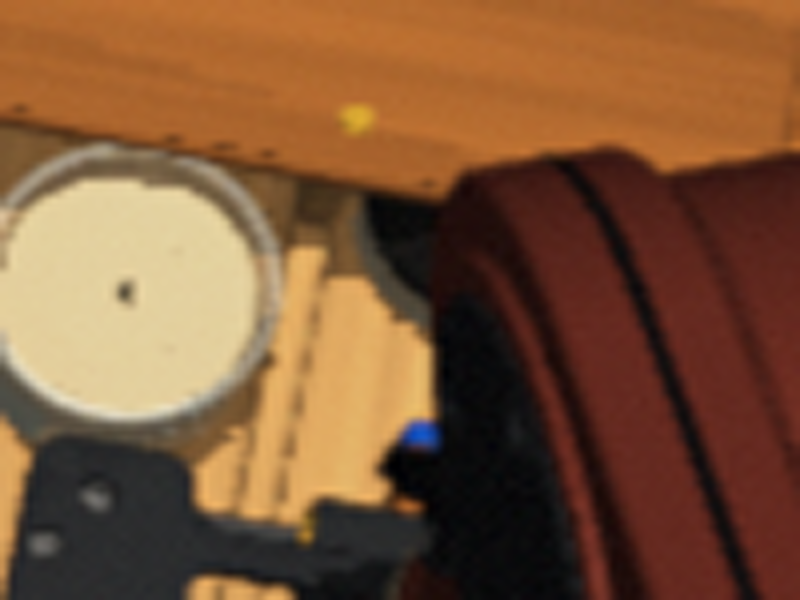

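The top view shows the tin's lid edge near crop (430,290) and the felt at (418,435), a gap of roughly 17 mm. The tin is part-way under the hood and the glass is still in place. Now the second tap, which I'll end slowly.

>>> jog_arm(series=[{"fingers":1,"translation":[-0.005,0,0],"rot":[0,0,0]},{"fingers":1,"translation":[-0.012,0,0],"rot":[0,0,0]},{"fingers":1,"translation":[-0.019,0,0],"rot":[0,0,0]},{"fingers":1,"translation":[-0.026,0,0],"rot":[0,0,0]},{"fingers":1,"translation":[-0.033,0,0],"rot":[0,0,0]},{"fingers":1,"translation":[-0.04,0,0],"rot":[0,0,0]},{"fingers":1,"translation":[-0.047,0,0],"rot":[0,0,0]},{"fingers":1,"translation":[-0.053,0,0],"rot":[0,0,0]},{"fingers":1,"translation":[-0.058,0,0],"rot":[0,0,0]},{"fingers":1,"translation":[-0.061,0,0],"rot":[0,0,0]}])

```text
time_s: 8.73
position: [527.3, 43.6, 119.5]
tool_rot: [0.304, 3.127, -0.0]
wrist_force: [-1.0, 0.1, -1.5]
gripper_width: 25.8
grasp_force: 30.0
```

>>> jog_arm(series=[{"fingers":1,"translation":[-0.001,0,0],"rot":[0,0,0]},{"fingers":1,"translation":[-0.002,0,0],"rot":[0,0,0]},{"fingers":1,"translation":[-0.003,0,0],"rot":[0,0,0]},{"fingers":1,"translation":[-0.004,0,0],"rot":[0,0,0]}])

```text
time_s: 9.07
position: [530.4, 43.1, 119.6]
tool_rot: [-0.304, -3.127, -0.0]
wrist_force: [-0.2, 0.4, -1.4]
gripper_width: 26.0
grasp_force: 30.0
```

>>> jog_arm(series=[{"fingers":1,"translation":[-0.001,0,0],"rot":[0,0,0]},{"fingers":1,"translation":[-0.002,0,0],"rot":[0,0,0]},{"fingers":1,"translation":[-0.003,0,0],"rot":[0,0,0]},{"fingers":1,"translation":[-0.004,0,0],"rot":[0,0,0]}])

```text
time_s: 9.4
position: [534.5, 42.3, 119.6]
tool_rot: [0.304, 3.127, 0.0]
wrist_force: [-0.6, -0.1, -1.7]
gripper_width: 25.7
grasp_force: 30.0
```

>>> jog_arm(series=[{"fingers":1,"translation":[-0.001,0,0],"rot":[0,0,0]},{"fingers":1,"translation":[-0.002,0,0],"rot":[0,0,0]},{"fingers":1,"translation":[-0.002,0,0],"rot":[0,0,0]}])

```text
time_s: 9.65
position: [535.7, 42.0, 119.3]
tool_rot: [-0.304, -3.125, 0.0]
wrist_force: [-4.5, 1.5, 2.7]
gripper_width: 25.9
grasp_force: 30.0
```

At about 4.5 N, the nose has reached the stop where predicted (TCP lane x ≈ -60). I'll withdraw along the lane.

>>> jog_arm(series=[{"fingers":1,"translation":[0.005,0,0],"rot":[0,0,0]},{"fingers":1,"translation":[0.014,0,0],"rot":[0,0,0]},{"fingers":1,"translation":[0.026,0,0],"rot":[0,0,0]},{"fingers":1,"translation":[0.04,0,0],"rot":[0,0,0]},{"fingers":1,"translation":[0.056,0,0],"rot":[0,0,0]},{"fingers":1,"translation":[0.072,0,0],"rot":[0,0,0]},{"fingers":1,"translation":[0.086,0,0],"rot":[0,0,0]},{"fingers":1,"translation":[0.095,0,0],"rot":[0,0,0]},{"fingers":1,"translation":[0.1,0,0],"rot":[0,0,0]},{"fingers":1,"translation":[0.1,0,0],"rot":[0,0,0]}])

```text
time_s: 10.48
position: [437.6, 61.5, 119.8]
tool_rot: [0.303, 3.127, 0.001]
wrist_force: [-0.7, 0.7, -1.2]
gripper_width: 25.7
grasp_force: 30.0
```

>>> jog_arm(series=[{"fingers":1,"translation":[0,0,-0.006],"rot":[0,0,0]},{"fingers":1,"translation":[0,0,-0.016],"rot":[0,0,0]},{"fingers":1,"translation":[0,0,-0.028],"rot":[0,0,0]},{"fingers":1,"translation":[0,0,-0.038],"rot":[0,0,0]},{"fingers":1,"translation":[0,0,-0.044],"rot":[0,0,0]},{"fingers":1,"translation":[0,0,-0.046],"rot":[0,0,0]},{"fingers":1,"translation":[0,0,-0.046],"rot":[0,0,0]}])

```text
time_s: 11.07
position: [438.7, 61.2, 166.2]
tool_rot: [0.304, 3.126, 0.001]
wrist_force: [0.5, 0.5, -1.6]
gripper_width: 25.9
grasp_force: 30.0
```

```bash
python3 - <<'E'
from h import *
delta(438.5,338,165,-1.3)
E
```

```text
tr [0.0536 0.2715 0.0013] rot [ 0.0005  0.001  -0.1713] t 11.0667
```

>>> jog_arm(series=[{"fingers":1,"translation":[0.003,0.015,0],"rot":[0,0,-0.01]},{"fingers":1,"translation":[0.009,0.045,0],"rot":[0,0,-0.03]},{"fingers":1,"translation":[0.016,0.08,0],"rot":[0,0,-0.05]},{"fingers":1,"translation":[0.024,0.12,0],"rot":[0,0,-0.075]},{"fingers":1,"translation":[0.032,0.16,0],"rot":[0,0,-0.1]},{"fingers":1,"translation":[0.039,0.2,0],"rot":[0,0,-0.125]},{"fingers":1,"translation":[0.046,0.235,0],"rot":[0,0,-0.15]},{"fingers":1,"translation":[0.051,0.258,0],"rot":[0,0,-0.165]},{"fingers":1,"translation":[0.053,0.269,0],"rot":[0,0,-0.171]},{"fingers":1,"translation":[0.054,0.272,0],"rot":[0,0,-0.171]}])

```text
time_s: 11.9
position: [436.4, 341.0, 164.4]
tool_rot: [-0.03, -3.14, 0.001]
wrist_force: [-0.1, -0.6, -2.0]
gripper_width: 26.2
grasp_force: 30.0
```

>>> jog_arm(series=[{"fingers":1,"translation":[0,0,0],"rot":[0,0,0]},{"fingers":1,"translation":[0,0,0],"rot":[0,0,0]},{"fingers":1,"translation":[0,0,0],"rot":[0,0,0]},{"fingers":1,"translation":[0,0,0],"rot":[0,0,0]}])

```text
time_s: 12.23
position: [438.1, 337.0, 165.7]
tool_rot: [0.039, 3.141, -0.0]
wrist_force: [0.1, 0.0, -1.1]
gripper_width: 25.9
grasp_force: 30.0
```

```bash
python3 - <<'E'
from h import *
t=cams.grab_frame("top")[:,:,::-1].copy();sc=cams.grab_frame("scene")[:,:,::-1].copy()
cv2.imwrite("pics/c7.png",np.hstack([cv2.resize(t[140:320,330:480],(400,480)),cv2.resize(sc[190:340,290:450],(400,480))]))
delta(438.5,338,105.5,-1.3)
E
```

```text
tr [-0.0005  0.0004  0.0603] rot [ 0.0002  0.0002 -0.0016] t 12.3333
```

View pics/c7.png

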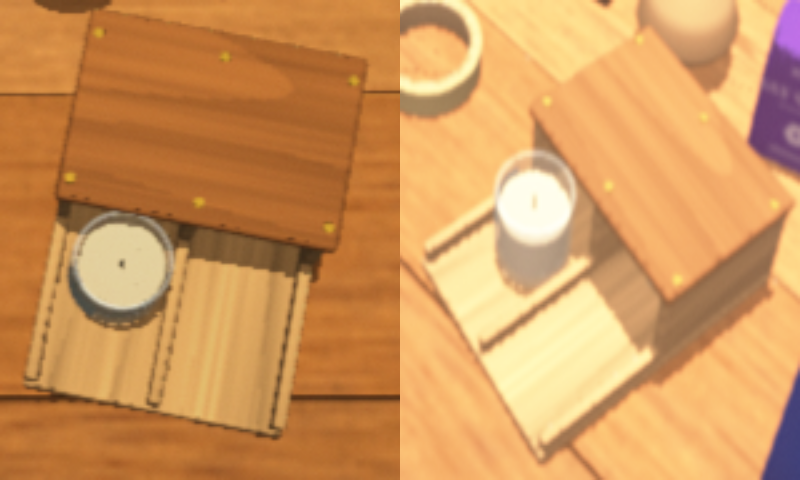

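The tin is out of sight under the hood, and the glass hasn't moved. I'll set the pusher down.

>>> jog_arm(series=[{"fingers":1,"translation":[0,0,0.008],"rot":[0,0,0]},{"fingers":1,"translation":[0,0,0.02],"rot":[0,0,0]},{"fingers":1,"translation":[0,0,0.032],"rot":[0,0,0]},{"fingers":1,"translation":[0,0,0.043],"rot":[0,0,0]},{"fingers":1,"translation":[0,0,0.051],"rot":[0,0,0]},{"fingers":1,"translation":[0,0,0.056],"rot":[0,0,0]},{"fingers":1,"translation":[0,0,0.058],"rot":[0,0,0]},{"fingers":1,"translation":[0,0,0.059],"rot":[0,0,0]},{"fingers":1,"translation":[0,0,0.06],"rot":[0,0,0]},{"fingers":1,"translation":[0,0,0.06],"rot":[0,0,0]}])

```text
time_s: 13.17
position: [437.9, 338.7, 105.8]
tool_rot: [0.036, 3.141, 0.001]
wrist_force: [0.5, 0.5, -1.5]
gripper_width: 25.7
grasp_force: 30.0
```

>>> jog_arm(series=[{"fingers":1,"translation":[0,0,0.0005],"rot":[0,0,0]},{"fingers":1,"translation":[0,0,0.001],"rot":[0,0,0]},{"fingers":1,"translation":[0,0,0.001],"rot":[0,0,0]}])

```text
time_s: 13.42
position: [438.0, 338.7, 105.5]
tool_rot: [0.036, 3.141, 0.001]
wrist_force: [-0.4, -0.8, 4.2]
gripper_width: 25.7
grasp_force: 30.0
```

The foot is on the table, with the force reading upward. I'll release slowly.

>>> jog_arm(series=[{"fingers":0.65,"translation":[0,0,0],"rot":[0,0,0]},{"fingers":0.6,"translation":[0,0,0],"rot":[0,0,0]},{"fingers":0.5,"translation":[0,0,0],"rot":[0,0,0]},{"fingers":0.3,"translation":[0,0,0],"rot":[0,0,0]},{"fingers":0,"translation":[0,0,0],"rot":[0,0,0]},{"fingers":0,"translation":[0,0,0],"rot":[0,0,0]},{"fingers":0,"translation":[0,0,0],"rot":[0,0,0]},{"fingers":0,"translation":[0,0,0],"rot":[0,0,0]},{"fingers":0,"translation":[0,0,0],"rot":[0,0,0]},{"fingers":0,"translation":[0,0,0],"rot":[0,0,0]}])

```text
time_s: 14.25
position: [437.6, 338.5, 104.5]
tool_rot: [-0.036, -3.141, 0.0]
wrist_force: [0.1, -0.2, -0.4]
gripper_width: 80.2
grasp_force: 0.0
```

>>> jog_arm(series=[{"fingers":0,"translation":[0,0,-0.01],"rot":[0,0,0]},{"fingers":0,"translation":[0,0,-0.03],"rot":[0,0,0]},{"fingers":0,"translation":[0,0,-0.055],"rot":[0,0,0]},{"fingers":0,"translation":[0,0,-0.08],"rot":[0,0,0]},{"fingers":0,"translation":[0,0,-0.105],"rot":[0,0,0]},{"fingers":0,"translation":[0,0,-0.12],"rot":[0,0,0]},{"fingers":0,"translation":[0,0,-0.125],"rot":[0,0,0]},{"fingers":0,"translation":[0,0,-0.125],"rot":[0,0,0]},{"fingers":0,"translation":[0,0,-0.125],"rot":[0,0,0]}])

```text
time_s: 15.0
position: [437.4, 338.3, 229.1]
tool_rot: [-0.036, -3.141, 0.001]
wrist_force: [0.4, -0.5, 0.2]
gripper_width: 87.2
grasp_force: 0.0
```

```bash
python3 - <<'E'
from h import *
sc=cams.grab_frame("scene")[:,:,::-1].copy()
cv2.imwrite("pics/c8.png",cv2.resize(sc[150:340,150:450],(750,475)))
print(sensors.state()["gripper_width"])
E
```

```text
87.17859884514549
```

View pics/c8.png

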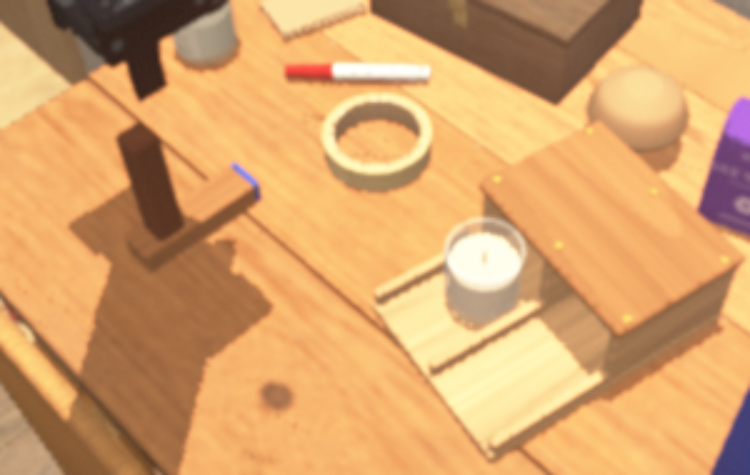

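The pusher stands upright on the table, well clear of the display. The glass is in place and the tin is under the hood, so I'm handing in.

```bash
python3 -c "
from rig import workorder
print(workorder.finish_job())"
```

```text
the job is handed in; nothing more can be done
None
```

I tapped the tin along its lane in two taps until it met the hidden stop, left the glass candle where it was, stood the pusher upright clear of the display, and handed the job in; no verdict came back.

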